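# Stray-light check on a bench photometer

### The arm

A 6-joint arm with a two-finger parallel gripper is mounted at the origin on the work surface. World frame = base frame: x ahead of the robot, y to its left, z up, the work surface at z = 0. Lengths are in mm, angles in degrees, forces in N, time in s.
With the tool pointing down it reaches from about 350 to 850 mm from the base axis. Payload 8.1 kg.
Tool frame: the origin (TCP) lies at the very end of the fingers, on their centre line; the grasp point (between the pads) lies 19 mm behind it; z points along the fingers, y is the direction in which the jaws open and shut (so a half turn about z gives the same grasp; the last joint's range is limited). The gripper opens to 85 mm and grips with 20 to 120 N. Pads are 22 mm wide; open, the fingers measure 114 mm over their backs; the gripper's body (76 mm by 85 mm) begins 54 mm behind the grasp point. The pads swing forward as they close: fully open they stand 13 mm farther back than shut.
Start: joints at [58.19, 7.471, 85.268, -0, 87.261, -4.893], TCP at [271.605, 535.01, 231.292] pointing down, gripper open.
Joint ranges: [-169.43, 169.43], [-51.17, 129.36], [1.28, 143.12], [-76.62, 256.62], [0, 156.53], [-152.29, 152.29]. Speed limits (degrees/s): [136.94, 136.94, 159.86, 180, 180, 180].

### API

Orientations are given as [roll, pitch, yaw] about the fixed x, y, z axes, in that order (R = Rz(yaw) Ry(pitch) Rx(roll)).
In Python, from bench import r, eyes gives the robot as it stands. The module is installed in compiled form; this text tells all that it offers.
- The arm moves only by the tool play_rows, never from a script. Its argument "deltas" is a list of rows, each a list of 3 entries, a list of its own where there are three numbers: the shift along the tool's x, y, z in m, then the turn, a rotation vector about the tool's x, y, z in rad, then the closure, from 0 (fully open) to 1 (shut). A call has 1 to 8 rows; each row shifts and turns the pose as measured when the row begins, along the tool's axes as they then stand; what a row does not reach is not made up. A row lasts 1/8 s, in which the tool goes at most 62.5 mm and 10.7 degrees, less where a joint would pass 70% of its speed; a pose out of reach is approached as far as the arm can. A call with a gripper value outside its range is refused whole. The fingers move at their own pace and stop on an object; "force" is the grip in N (left out, the last holds). Time passes only in rows, so rows that do not move let the fingers close. It gives the time, the measured TCP pose, the force and the opening at its end, in the units of the state.
- r.sense(): the state, without advancing time (a new reading comes with each control period).
- eyes.snapshot(name): name is "side" or "top" or "wrist"; returns the picture (420x560x3 uint8, red, green, blue); there is no depth.
- eyes.get_calibration(name): a dict with "mtx" (3x3 intrinsics, pixels), "R" (3x3) and "t" (3): a world point X has camera coordinates R X + t; the wrist camera has in their place "T_tool_cam" (4x4, takes a point from camera to tool coordinates, whose origin is the TCP and whose axes are the flange's). Camera axes: x right, y down, z forward; pixel columns grow to the right and rows downward; lengths in mm; the calibration is good to about 2 mm. The wrist camera is an equidistant fisheye: a pixel r from the principal point sees the ray r / f radians off the axis. A picture is of the moment at which its call begins: read the wrist's pose just before it. get_calibration takes no time and is no camera call.
- r.hand_in(): hands the job in, once; it reports no verdict.
The state is a dict: "time": time; "joint_pos": joint angles; "qd": joint speeds; "joint_efforts": joint torques, N m; "tool_pos": TCP position; "tcp_rot": TCP orientation; "ft_force": force on the tool from outside, world axes, zero at the start; "wrist_torque": the same for the moment, N m; "finger_gap": finger opening in mm.
Only numpy, scipy, OpenCV 4.12 (cv2) and the standard library are available. Lean on these libraries where they do the work, as an engineer would, in place of code of your own. Each camera call takes 0.05 s, during which the arm holds its last target. There are 200 camera calls.

### The job

Of the three aluminium reference plugs, put the largest one that fits the photometer's sample well fully down into the well and let go of it, while the shutter is still shut. Then slide the photometer's sprung shutter by its tab to half of its travel, so that its trailing edge is at the long middle index line, and finish while holding it there: it springs shut if released. Leave the other two plugs and the flasks, beaker and vial where they stand.

Things in the scene. Friction and masses are not known exactly. Their poses are not given: they have to be found in the camera images.
- photometer: White bench photometer, fixed; place and yaw vary. Case 170 mm (its x) by 260 mm (y, from -140 to +120), flat deck 70 mm above the bench. Origin on the bench. On the deck: the well at x 0, y -100; a dark window 34 by 70 mm under the shutter; guide rails along y at x +-28, tops 77 mm above the bench; black index lines beside them at y -47 (shut), -12 (long, half) and +23 (open).
- well_mouth (a point): Centre of the sample well's mouth, in the deck 70 mm above the bench. The well is 32 mm in diameter and 30 mm deep, flat-bottomed, with a 3 mm bevel round its mouth. Axes as the photometer's, z up. A fully seated plug stands 40 mm out of it.
- shutter (a joint): Travel (m) of the shutter, a flat steel plate 48 by 74 by 3 mm (74 along y) on the deck between the rails: 0 shut, 0.035 half, 0.070 fully open. It opens along the photometer's +y, away from the well. Its return spring pushes 3.5 N at 0, 8.4 N at half, 13.3 N fully open; friction 0.4 N. Its trailing edge, nearer the well, is set by the index lines.
- tab_foot (a point): Upright steel tab on the middle of the shutter plate: 12 mm thick along the travel (photometer's y), 24 mm wide, 36 mm high; can be pinched from above. This point: centre of its foot, 74.5 mm above the bench; with the shutter shut at the photometer's x 0, y -10 mm. Axes as the photometer's.
- plug_small: Plain round aluminium plug, 22 mm in diameter, 70 mm high, edges bevelled (3 mm at the foot), standing loose on the bench; the smallest of three look-alikes, loose in the well and not wanted. Origin: centre of its underside, z along its axis. About 80 g.
- plug_mid: Plain round aluminium plug, 28 mm in diameter, 70 mm high, edges bevelled (3 mm at the foot), standing loose on the bench; the middle one of three look-alikes, the largest that fits the well. Origin: centre of its underside, z along its axis. About 120 g.
- plug_large: Plain round aluminium plug, 36 mm in diameter, 70 mm high, edges bevelled (3 mm at the foot), standing loose on the bench; the largest of three look-alikes, too wide for the well. Origin: centre of its underside, z along its axis. About 170 g.
- flask: Bystander: stoppered clear glass volumetric flask, 62 mm wide, 132 mm high. Origin: centre of its underside.
- flask_small: Bystander: stoppered amber volumetric flask, 48 mm wide, 97 mm high. Origin: centre of its underside.
- beaker: Bystander: clear glass beaker, 56 mm wide, 75 mm high. Origin: centre of its underside.
- vial: Bystander: small amber vial with white cap, 24 mm wide, 50 mm high. Origin: centre of its underside.

How it is judged:
By the outcome, as a careful person would: the job done as asked, in the order asked, and still so for the second after the job is handed in, while the arm keeps its last pose, push and grip.
It also fails if it takes over 67 s, if anything falls off the work surface, if the arm or the gripper's body presses on something with over 40 N, if the wrist force passes 120 N, or if a joint passes its speed limit or range.

## Working session

There is one attempt and no reset: what is moved stays moved. The work goes in short steps, Python scripts to look and compute and a tool call to move; the robot and the scene stay as the last step left them, time stands still between calls to the robot, and variables do not carry over. Pictures are saved under pics/ and viewed, about 8 in all and at most 12, crops included, and the job is handed in when it is done.

Besides the shell and the picture viewer there is one more tool, called in YAML: its name, and indented under it one key for each argument. play_rows: Moves the arm, as the interface text tells. Its arguments: {"type":"object","properties":{"deltas":{"type":"array"},"force":{"type":"number"}},"required":["deltas"]}

```bash
mkdir -p pics
python3 - <<'E'
from bench import r,eyes
import cv2,numpy as np
print(r.sense())
for n in("top","side","wrist"):
    im=eyes.snapshot(n); cv2.imwrite(f"pics/{n}0.png",im[:,:,::-1])
    c=eyes.get_calibration(n); print(n,{k:np.round(v,3).tolist() if k!='x' else v for k,v in c.items() if not isinstance(v,str)})
E
```

```text
{'time': 0.0, 'joint_pos': array([ 5.81884562e+01,  7.51684365e+00,  8.53305378e+01,  3.08005067e-04,
        8.72630093e+01, -4.89336891e+00]), 'qd': array([-0.01060958, -0.09986394,  0.02285397, -0.02325018, -0.09860877,
       -0.12770425]), 'joint_efforts': array([ 1.67509279e-03, -5.69404328e+01, -5.00544691e+01, -1.93723071e-05,
        1.48972141e-02, -4.66480606e-05]), 'tool_pos': array([271.3099154 , 534.51531376, 230.21429998]), 'tcp_rot': array([-1.79890038e+02, -9.72300684e-03,  1.53081801e+02]), 'ft_force': array([ 0.24281455, -0.04382089, -0.31162894]), 'wrist_torque': array([ 0.02531845, -0.04279439, -0.01774785]), 'finger_gap': 85.53454481176732}
top {'mtx': [[534.441, 0.0, 280.342], [0.0, 534.441, 203.07], [0.0, 0.0, 1.0]], 'R': [[0.013, -1.0, 0.013], [-0.988, -0.015, -0.151], [0.151, -0.011, -0.988]], 't': [-78.771, 534.712, 1199.046]}
side {'mtx': [[382.18, 0.0, 277.681], [0.0, 382.18, 210.168], [0.0, 0.0, 1.0]], 'R': [[0.901, -0.433, -0.012], [-0.314, -0.635, -0.706], [0.298, 0.64, -0.708]], 't': [-498.316, 185.799, 786.956]}
wrist {'mtx': [[325.192, 0.0, 274.19], [0.0, 325.192, 216.603], [0.0, 0.0, 1.0]], 'T_tool_cam': [[-0.002, -0.945, -0.327, 84.476], [1.0, -0.002, 0.0, 0.269], [-0.001, -0.327, 0.945, -142.734], [0.0, 0.0, 0.0, 1.0]]}
```

View pics/top0.png

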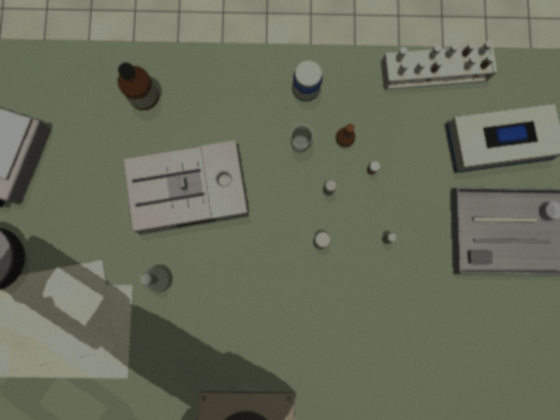

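View pics/side0.png

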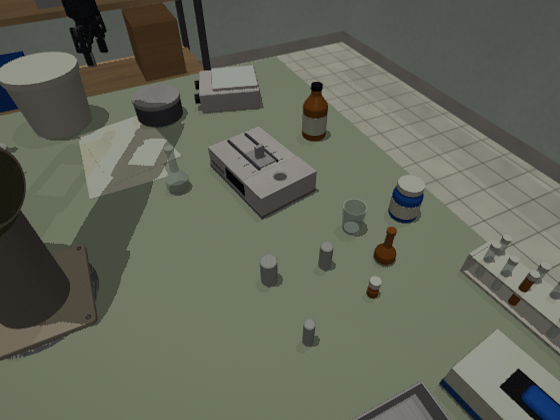

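The top view shows the photometer at about (185,185), with its well at (224,179) and its tab at (183,183). The plugs are at (330,187), (322,240) and (390,238), and the vial at (374,167). The side view agrees: the large plug is at (269,270), mid at (326,256) and small at (309,332).

```bash
cat > h.py <<'E'
from bench import r,eyes
import cv2,numpy as np
def ray(n,px,z):
    c=eyes.get_calibration(n);R=np.array(c["R"]);t=np.array(c["t"])
    d=R.T@np.linalg.inv(c["mtx"])@np.array([*px,1.]);o=-R.T@t
    return o+d*(z-o[2])/d[2]
from scipy.spatial.transform import Rotation as Ro
def pose(s): return np.array(s["tool_pos"]),Ro.from_euler("xyz",s["tcp_rot"],degrees=True).as_matrix()
def wray(px,z,s):
    c=eyes.get_calibration("wrist");K=np.array(c["mtx"]);T=np.array(c["T_tool_cam"]);p,R=pose(s)
    v=(np.array(px,float)-K[:2,2])/K[0,0];a=np.hypot(*v)
    d=np.array([*(v/a*np.sin(a)),np.cos(a)]) if a>1e-9 else np.array([0,0,1.])
    d=R@T[:3,:3]@d;o=p+R@T[:3,3]
    return o+d*(z-o[2])/d[2]
def go(s,xyz,yaw): # delta in tool axes from state; yaw in deg, tool straight down
    p,R=pose(s);Rt=Ro.from_euler("xyz",[180,0,yaw],degrees=True).as_matrix()
    return np.round(R.T@(np.array(xyz)-p)/1000,4),np.round(Ro.from_matrix(R.T@Rt).as_rotvec(),4)
E
python3 - <<'E'
from h import *
im=cv2.imread("pics/top0.png")
for c in((330,185),(321,238),(390,236)): print("plug",ray("top",c,70))
for c in((224,179),): print("well",ray("top",c,70))
for n,c,z in(("mid foot",(326,268),0),("mid top",(327,245),70),("large top",(268,259),70),("well",(281,176),70)): print(n,ray("side",c,z))
# photometer rails/lines crop
cv2.imwrite("pics/crop0.png",np.hstack([cv2.resize(im[130:240,115:255],None,fx=5,fy=5,interpolation=3)]))
g=cv2.cvtColor(im,6)
for c in((330,187),(322,240),(390,238)):
    p=g[c[1]-14:c[1]+14,c[0]-14:c[0]+14]; n,l,st,ce=cv2.connectedComponentsWithStats((p>135).astype('uint8'))
    print(c,p.max(),st[1:].tolist(),(ce[1:]+np.array(c)-14).round(1).tolist())
E
```

```text
plug [ 574.66888636 -183.806766     70.        ]
plug [ 453.32855228 -163.41511616   70.        ]
plug [ 459.99204822 -318.85395953   70.        ]
well [584.90100046  57.95572813  70.        ]
mid foot [ 577.69627496 -192.34108737    0.        ]
mid top [ 578.27278533 -184.82786022   70.        ]
large top [ 453.44991019 -163.95124658   70.        ]
well [590.04682839  56.66864097  70.        ]
(330, 187) 137 [[14, 11, 1, 1, 1], [14, 13, 2, 2, 2]] [[330.0, 184.0], [330.5, 186.5]]
(322, 240) 143 [[9, 8, 12, 11, 98]] [[322.7, 238.9]]
(390, 238) 139 [[14, 11, 5, 4, 12]] [[391.9, 236.8]]
```

View pics/crop0.png

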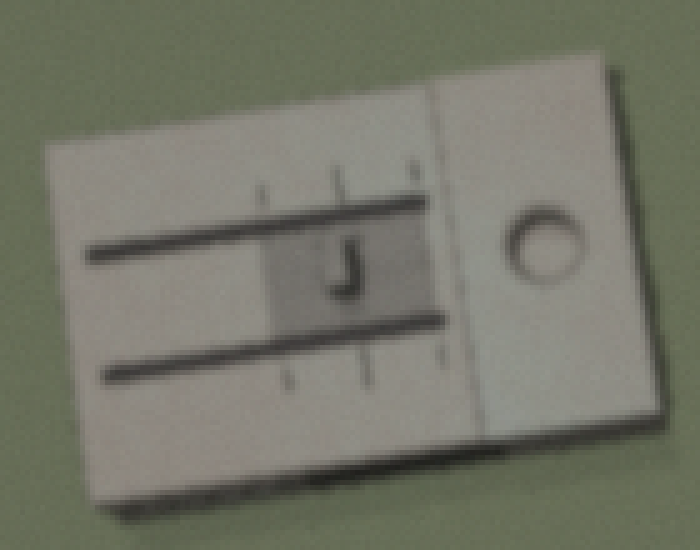

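The crop shows the shut shutter, with the tab foot near crop (345,290), the well at (545,246), and deck corners at (47,143), (605,52), (660,412) and (92,500). Next I'll work out the yaw and the first move.

Run:
```python
from h import *
P=[ray("top",(115+x/5,130+y/5),70) for x,y in((47,143),(605,52),(660,412),(92,500))]
a,b,c,d=P
for u,v in((b,a),(c,d)): w=v-u; print("len",np.linalg.norm(w),"yaw",np.degrees(np.arctan2(-w[0],w[1])))
for u,v in((d,a),(c,b)): w=v-u; print("len",np.linalg.norm(w),"yaw",np.degrees(np.arctan2(w[1],w[0])))
print("well",ray("top",(115+545/5,130+246/5),70),"centre",np.mean(P,0))
print(go(r.sense(),(576,-184,200),9))
```

```text
len 258.05443139725105 yaw 10.493513395741699
len 257.1118475004906 yaw 9.730988823656723
len 166.06790394789948 yaw 10.183273678780717
len 169.49741390092157 yaw 9.863218105491237
well [584.43706712  57.94244483  70.        ] centre [569.78950205 145.20577217  70.        ]
(array([-0.5969, -0.5028,  0.0311]), array([-8.0000e-04,  1.9000e-03,  2.5147e+00]))
```

play_rows:
  deltas:
    - [[-0.0426,-0.0359,0.002],[0,0,0],0]
    - [[-0.0426,-0.0359,0.002],[0,0,0],0]
    - [[-0.0426,-0.0359,0.002],[0,0,0],0]
    - [[-0.0426,-0.0359,0.002],[0,0,0],0]
    - [[-0.0426,-0.0359,0.002],[0,0,0],0]
    - [[-0.0426,-0.0359,0.002],[0,0,0],0]
    - [[-0.0426,-0.0359,0.002],[0,0,0],0]
    - [[-0.0426,-0.0359,0.002],[0,0,0],0]

```text
time: 1.15
tool_pos: [447.8, 114.9, 211.9]
tcp_rot: [-179.8, -0.0, 153.5]
ft_force: [0.0, -0.2, 1.2]
finger_gap: 85.1
```

play_rows:
  deltas:
    - [[-0.0426,-0.0359,0.002],[0,0,0],0]
    - [[-0.0426,-0.0359,0.002],[0,0,0],0]
    - [[-0.0426,-0.0359,0.002],[0,0,0],0]
    - [[-0.0426,-0.0359,0.002],[0,0,0],0]
    - [[-0.0426,-0.0359,0.002],[0,0,0],0]
    - [[0,0,0],[0,0,0.178],0]
    - [[0,0,0],[0,0,0.178],0]
    - [[0,0,0],[0,0,0.178],0]

```text
time: 2.15
tool_pos: [559.7, -155.0, 198.6]
tcp_rot: [-179.7, -0.1, 121.7]
ft_force: [-0.3, -0.3, -0.0]
finger_gap: 85.5
```

play_rows:
  deltas:
    - [[0,0,0],[0,0,0.178],0]
    - [[0,0,0],[0,0,0.178],0]
    - [[0,0,0],[0,0,0.178],0]
    - [[0,0,0],[0,0,0.178],0]
    - [[0,0,0],[0,0,0.178],0]
    - [[0,0,0],[0,0,0.178],0]
    - [[0,0,0],[0,0,0.178],0]
    - [[0,0,0],[0,0,0.178],0]

```text
time: 3.15
tool_pos: [557.6, -154.6, 194.9]
tcp_rot: [-179.5, 0.5, 37.3]
ft_force: [0.4, -0.4, 0.0]
finger_gap: 85.3
```

Run:
```python
from h import *
s=r.sense(); print(s["time"],s["tool_pos"],s["tcp_rot"],s["joint_pos"])
print(go(s,(576,-184,140),10))
```

```text
3.15 [ 557.60515304 -154.6295118   194.89607705] [-179.54864573    0.49017453   37.30933199] [-20.46541929   5.92392963  90.75627931  -0.17493792  83.96303224
  32.24655425]
(array([-0.0027,  0.0349,  0.0546]), array([-0.0057,  0.0103,  0.4766]))
```

play_rows:
  deltas:
    - [[0,0.035,0.005],[-0.003,0.005,0.16],0]
    - [[0,0,0.02],[-0.003,0.005,0.16],0]
    - [[0,0,0.02],[0,0,0.157],0]
    - [[0,0,0],[0,0,0],0]

```text
time: 3.65
tool_pos: [578.6, -182.9, 147.4]
tcp_rot: [-179.9, 0.1, 9.1]
ft_force: [-0.1, 0.8, -0.5]
finger_gap: 85.5
```

Run:
```python
from h import *
s=r.sense(); print(s["time"],s["tool_pos"],s["tcp_rot"])
im=eyes.snapshot("wrist"); cv2.imwrite("pics/w1.png",im[:,:,::-1])
print(go(s,(576,-184,37),10))
```

```text
3.65 [ 578.62210438 -182.85084609  147.40812201] [-1.79913568e+02  6.78087178e-02  9.08261312e+00]
(array([-0.0026,  0.0009,  0.1104]), array([-0.0015,  0.0012, -0.016 ]))
```

View pics/w1.png

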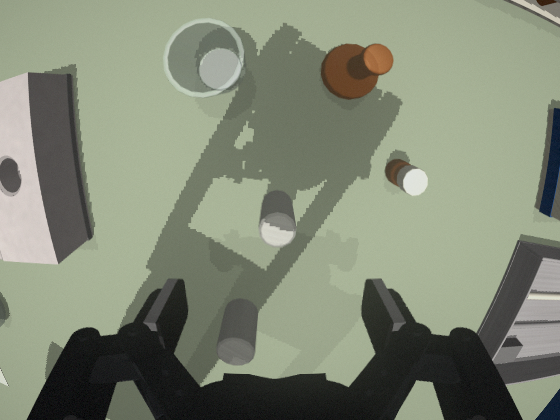

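The wrist view has the mid plug's top at about (277,229) and the large plug's at (236,347). I'll project both.

Run:
```python
from h import *
s=r.sense()
for px in((277,228),(259,228),(295,228),(236,346),(216,346),(256,346)): print(px,wray(px,70,s).round(1))
for px in((277,190),): print("foot back",wray(px,0,s).round(1))
print("well",[wray(p,70,s).round(1) for p in((10,176),)])
p=wray((277,228),70,s); print(go(s,(p[0],p[1],37),10))
```

```text
(277, 228) [ 578.7 -184.7   70. ]
(259, 228) [ 576.6 -171.7   70. ]
(295, 228) [ 580.7 -197.7   70. ]
(236, 346) [ 460.2 -166.9   70. ]
(216, 346) [ 456.4 -148.9   70. ]
(256, 346) [ 463.7 -184.6   70. ]
foot back [ 589.1 -183.4    0. ]
well [array([587.4,  58.2,  70. ])]
(array([-0.0009,  0.0015,  0.1117]), array([-0.0005, -0.0004, -0.0138]))
```

play_rows:
  deltas:
    - [[-0.001,0.0015,0.028],[0,0,-0.014],0]
    - [[0,0,0.028],[0,0,0],0]
    - [[0,0,0.028],[0,0,0],0]
    - [[0,0,0.02],[0,0,0],0]
    - [[0,0,0],[0,0,0],0]

```text
time: 4.32
tool_pos: [583.0, -186.0, 48.9]
tcp_rot: [179.7, -0.5, 11.1]
ft_force: [0.3, -0.8, 0.6]
finger_gap: 85.2
```

Run:
```python
from h import *
s=r.sense();print(s["tool_pos"],s["tcp_rot"]); print(go(s,(577.8,-184.5,37),10))
```

```text
[ 582.9656691  -186.02260625   48.90937413] [179.73387365  -0.47500716  11.05672193]
(array([-0.0049, -0.0025,  0.0119]), array([ 0.0046, -0.0083,  0.0184]))
```

play_rows:
  deltas:
    - [[-0.005,-0.0025,0.011],[0.0046,-0.0083,0.018],0]
    - [[0,0,0],[0,0,0],0]

```text
time: 4.58
tool_pos: [578.7, -184.9, 39.4]
tcp_rot: [179.9, -0.1, 10.0]
ft_force: [0.3, 0.4, 0.5]
finger_gap: 85.6
```

Run:
```python
from h import *
s=r.sense();print(s["tool_pos"],s["tcp_rot"]); print(go(s,(577.8,-184.5,37),10))
```

```text
[ 578.70876464 -184.9385663    39.44719871] [ 1.79933886e+02 -1.06988573e-01  1.00230834e+01]
(array([-0.0008, -0.0006,  0.0024]), array([ 0.0012, -0.0019,  0.0004]))
```

play_rows:
  deltas:
    - [[-0.001,0,0.002],[0.001,-0.002,0],0.5]
    - [[0,0,0],[0,0,0],0.7]
    - [[0,0,0],[0,0,0],1]
    - [[0,0,0],[0,0,0],1]
    - [[0,0,0],[0,0,0],1]
    - [[0,0,0],[0,0,0],1]
  force: 40

```text
time: 5.32
tool_pos: [579.1, -185.8, 39.5]
tcp_rot: [179.9, -0.2, 10.0]
ft_force: [0.8, -0.2, 0.7]
finger_gap: 26.7
```

play_rows:
  deltas:
    - [[0,0,0],[0,0,0],1]
    - [[0,0,-0.03],[0,0,0],1]
    - [[0,0,-0.05],[0,0,0],1]
    - [[0,0,-0.045],[0,0,0],1]
    - [[0,0,0],[0,0,0],1]
    - [[0,0,0],[0,0,0],1]

```text
time: 6.08
tool_pos: [576.8, -184.8, 165.1]
tcp_rot: [-179.9, 0.1, 10.0]
ft_force: [0.0, -0.0, -1.3]
finger_gap: 26.9
```

Run:
```python
from h import *
s=r.sense();print(s["tool_pos"],s["tcp_rot"],s["finger_gap"]); print(go(s,(585.5,57,165),10))
```

```text
[ 576.84236171 -184.76966649  165.05573131] [-1.79944038e+02  1.11790823e-01  1.00465840e+01] 26.866387898948357
(array([ 5.070e-02, -2.366e-01,  2.000e-04]), array([-0.001 ,  0.002 ,  0.0008]))
```

play_rows:
  deltas:
    - [[0.01,-0.03,0],[0,0,0],1]
    - [[0.01,-0.05,0],[0,0,0],1]
    - [[0.01,-0.05,0],[0,0,0],1]
    - [[0.01,-0.05,0],[0,0,0],1]
    - [[0.01,-0.04,0],[0,0,0],1]
    - [[0,-0.012,0],[0,0,0],1]
    - [[0,0,0],[0,0,0],1]
    - [[0,0,0],[0,0,0],1]

```text
time: 7.08
tool_pos: [578.6, 57.7, 150.8]
tcp_rot: [-179.7, 1.2, 9.9]
ft_force: [-0.2, -0.2, -0.4]
finger_gap: 26.7
```

Run:
```python
from h import *
s=r.sense();print(s["tool_pos"],s["tcp_rot"],s["finger_gap"]); print(go(s,(585.5,57,125),10))
im=eyes.snapshot("wrist"); cv2.imwrite("pics/w2.png",im[:,:,::-1])
```

```text
[578.61139505  57.65514237 150.81135373] [-179.68708387    1.23761894    9.8801228 ] 26.667885657393818
(array([0.0072, 0.002 , 0.0257]), array([-0.0055,  0.0216, -0.0022]))
```

View pics/w2.png

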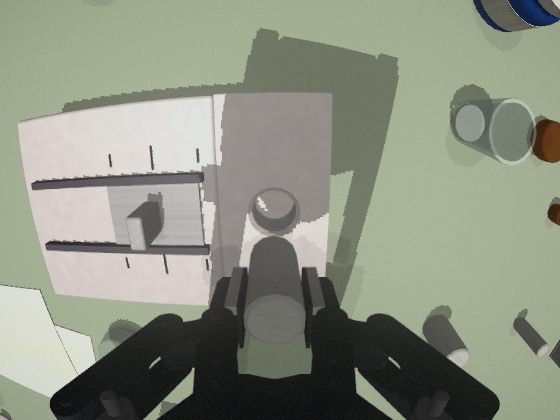

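The plug is held over the photometer. The well mouth is centred near (275,212), from columns 249 to 300 with its top at row 187. The plug's top is near (275,318), and the index line pairs are visible, for example (152,157)/(166,264).

Run:
```python
from h import *
s=r.sense(); im=cv2.imread("pics/w2.png")
L=[wray(p,70,s) for p in((275,212),(249,211),(300,211),(275,187))]
print("well",np.round(L,1).tolist())
for a,b in(((110,160),(127,263)),((152,157),(166,264)),((198,155),(207,265))):
    A,B=wray(a,70,s),wray(b,70,s); w=A-B; print(A.round(1),B.round(1),"yaw",np.degrees(np.arctan2(w[1],w[0])),"mid",((A+B)/2).round(1))
for a,b in(((33,186),(203,177)),((47,245),(209,250))):
    A,B=wray(a,77,s),wray(b,77,s); w=A-B; print("rail yaw",np.degrees(np.arctan2(-w[0],w[1])),A.round(1),B.round(1))
for p in((275,318),(245,318),(305,318)): print("plugtop",wray(p,181,s).round(1))
cv2.imwrite("pics/c2.png",cv2.resize(im[150:350,210:340],None,fx=3,fy=3,interpolation=3))
```

```text
well [[587.4, 59.4, 70.0], [584.9, 78.1, 70.0], [591.3, 41.7, 70.0], [605.8, 62.6, 70.0]]
[607.4 189.1  70. ] [521.6 173.9  70. ] yaw 10.043870750367605 mid [564.5 181.5  70. ]
[613.9 154.2  70. ] [528.4 138.7  70. ] yaw 10.26082265514196 mid [571.1 146.4  70. ]
[620.  119.8  70. ] [534.5 104.7  70. ] yaw 9.975499087486805 mid [577.2 112.2  70. ]
rail yaw 10.492021902188489 [578.5 264.6  77. ] [606.6 113.   77. ]
rail yaw 10.034455981197485 [525.  254.4  77. ] [551.8 103.2  77. ]
plugtop [579.2  57.5 181. ]
plugtop [576.8  70.1 181. ]
plugtop [581.3  44.8 181. ]
```

View pics/c2.png

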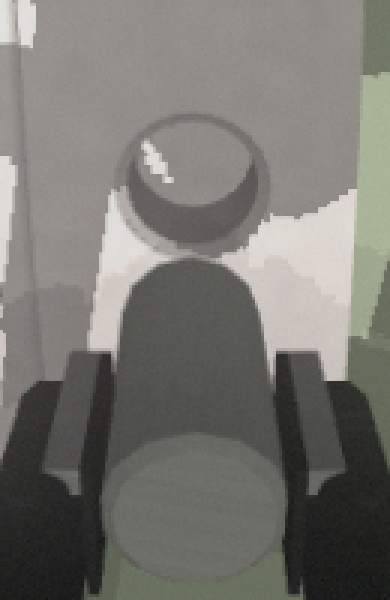

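play_rows:
  deltas:
    - [[0.009,-0.0004,0.012],[-0.0055,0.0216,0],1]
    - [[0,0,0.009],[0,0,0],1]
    - [[0,0,0],[0,0,0],1]

```text
time: 7.5
tool_pos: [587.4, 55.9, 129.0]
tcp_rot: [180.0, 0.0, 9.6]
ft_force: [0.5, 0.3, -1.3]
finger_gap: 26.6
```

Run:
```python
from h import *
s=r.sense();print(s["tool_pos"],s["tcp_rot"],s["finger_gap"],s["ft_force"]); print(go(s,(587.5,59.5,125),10))
im=eyes.snapshot("wrist")[:,:,::-1]; cv2.imwrite("pics/w3.png",im)
cv2.imwrite("pics/c3.png",cv2.resize(im[150:350,190:360],None,fx=3,fy=3,interpolation=3))
```

```text
[587.36852745  55.89381591 129.00650126] [1.79963006e+02 1.67968786e-02 9.60258091e+00] 26.64188540849175 [ 0.51332816  0.29950882 -1.34170048]
(array([ 0.0007, -0.0035,  0.004 ]), array([ 0.0006,  0.0003, -0.0069]))
```

View pics/c3.png

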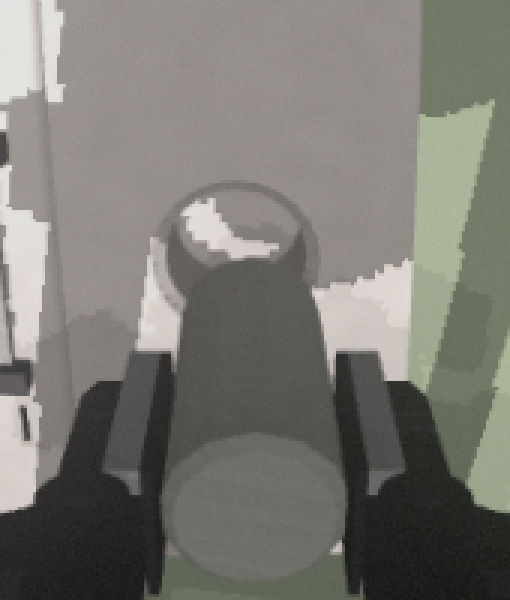

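The plug now hangs partly over the mouth. The ring spans columns 241 to 297 and its top is at row 210, so the well lies about 4 px left of the plug's axis.

Run:
```python
from h import *
s=r.sense()
A,B,C=[wray(p,70,s) for p in((241.3,236),(296.7,236),(268.5,210))]
u=np.array([np.cos(np.radians(10)),np.sin(np.radians(10)),0])
print(A,B,(A+B)/2,np.linalg.norm(A-B),C,C-19*u)
for p in((252.7,247),(292.7,247),(274.5,236.3)): print("plug foot",wray(p,89.5,s).round(1))
```

```text
[584.65304058  78.44095984  70.        ] [590.86993679  41.55653378  70.        ] [587.76148869  59.99874681  70.        ] 37.40468799837039 [605.90638939  63.24441357  70.        ] [587.19504209  59.94509819  70.        ]
plug foot [586.9  69.7  89.5]
plug foot [591.   45.4  89.5]
plug foot [596.2  57.6  89.5]
```

play_rows:
  deltas:
    - [[0.0015,-0.0035,0.002],[0,0,-0.006],1]
    - [[0,0,0.002],[0,0,0],1]
    - [[0,0,0],[0,0,0],1]

```text
time: 7.92
tool_pos: [589.2, 59.6, 126.5]
tcp_rot: [179.9, -0.1, 10.0]
ft_force: [0.8, -0.7, -1.1]
finger_gap: 26.6
```

Run:
```python
from h import *
s=r.sense();print(s["tool_pos"],s["tcp_rot"],s["finger_gap"],s["ft_force"]); print(go(s,(588.3,59.7,115),10))
```

```text
[589.23265914  59.58490378 126.4555534 ] [ 1.79942878e+02 -1.03564024e-01  9.95648559e+00] 26.626552283658004 [ 0.81217704 -0.66885442 -1.05760546]
(array([-0.0009, -0.0003,  0.0115]), array([ 0.001 , -0.0018, -0.0008]))
```

Descend to just inside the mouth and read the force.

play_rows:
  deltas:
    - [[-0.001,0,0.008],[0.001,-0.002,0],1]
    - [[0,0,0.006],[0,0,0],1]
    - [[0,0,0.005],[0,0,0],1]
    - [[0,0,0],[0,0,0],1]

```text
time: 8.43
tool_pos: [587.8, 59.5, 105.7]
tcp_rot: [-180.0, 0.1, 10.0]
ft_force: [0.9, -0.3, -0.7]
finger_gap: 26.8
```

Run:
```python
from h import *
s=r.sense();print(s["tool_pos"],s["tcp_rot"],s["finger_gap"],s["ft_force"],s["wrist_torque"]); print(go(s,(588.3,59.7,95),10))
```

```text
[587.81683253  59.49959103 105.72904674] [-1.79993214e+02  6.28128802e-02  9.97065708e+00] 26.83036404493093 [ 0.91983021 -0.33590723 -0.73863619] [ 0.0450367  -0.04539586 -0.01804223]
(array([ 0.0005, -0.0001,  0.0107]), array([-0.0001,  0.0011, -0.0005]))
```

Bottom is about 4 mm below the deck with no contact force. Continuing.

play_rows:
  deltas:
    - [[0,0,0.006],[0,0.001,0],1]
    - [[0,0,0.006],[0,0,0],1]
    - [[0,0,0.005],[0,0,0],1]
    - [[0,0,0],[0,0,0],1]

```text
time: 8.93
tool_pos: [588.0, 59.5, 87.5]
tcp_rot: [-180.0, -0.0, 10.0]
ft_force: [0.2, -0.4, -0.4]
finger_gap: 26.4
```

Run:
```python
from h import *
s=r.sense();print(s["tool_pos"],s["tcp_rot"],s["finger_gap"],s["ft_force"],s["wrist_torque"]); print(go(s,(588.3,59.7,80),10))
```

```text
[587.96519878  59.49039527  87.54666525] [-1.79994570e+02 -1.68447736e-02  9.97042490e+00] 26.36538657222931 [ 0.16204671 -0.42440433 -0.4193849 ] [-0.03872441  0.00067361  0.03125899]
(array([ 0.0004, -0.0001,  0.0075]), array([-0.0001, -0.0003, -0.0005]))
```

play_rows:
  deltas:
    - [[0,0,0.004],[0,0,0],1]
    - [[0,0,0.003],[0,0,0],1]
    - [[0,0,0.001],[0,0,0],1]
    - [[0,0,0.001],[0,0,0],1]

```text
time: 9.43
tool_pos: [588.7, 59.6, 79.4]
tcp_rot: [180.0, -0.1, 10.0]
ft_force: [-3.6, 0.3, 9.8]
finger_gap: 26.7
```

play_rows:
  deltas:
    - [[0,0,0],[0,0,0],0.5]
    - [[0,0,0],[0,0,0],0.45]
    - [[0,0,0],[0,0,0],0.45]
    - [[0,0,0],[0,0,0],0.45]

```text
time: 9.93
tool_pos: [589.2, 59.6, 79.9]
tcp_rot: [180.0, -0.2, 10.0]
ft_force: [0.2, 0.8, 1.1]
finger_gap: 46.9
```

play_rows:
  deltas:
    - [[0,0,-0.02],[0,0,0],0.45]
    - [[0,0,-0.04],[0,0,0],0.45]
    - [[0,0,-0.03],[0,0,0],0.45]
    - [[0,0,0],[0,0,0],0.45]
    - [[0,0,0],[0,0,0],0.45]

```text
time: 10.55
tool_pos: [589.2, 59.6, 176.7]
tcp_rot: [180.0, -0.3, 10.0]
ft_force: [-0.9, -0.2, -1.0]
finger_gap: 46.7
```

Run:
```python
from h import *
s=r.sense();print(s["tool_pos"],s["tcp_rot"],s["finger_gap"],s["ft_force"])
im=eyes.snapshot("wrist")[:,:,::-1]; cv2.imwrite("pics/w4.png",im)
```

```text
[589.22456712  59.56416514 176.71346781] [179.96493546  -0.28053982   9.97475834] 46.72511723404015 [-0.93047824 -0.23177374 -0.97576178]
```

View pics/w4.png

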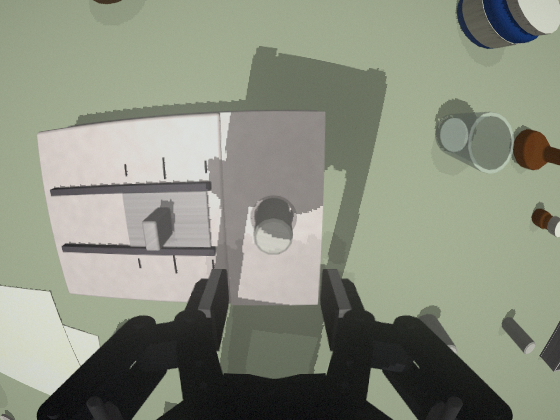

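The plug is seated, with its top near (273,237). The shutter is still shut, and the tab's light top face is near (152,235).

Run:
```python
from h import *
s=r.sense()
print("plug top",[wray(p,110,s).round(1).tolist() for p in((273,237),(255,237),(291,237))])
print("tab top",wray((152,235),110.5,s).round(1),[wray(p,110.5,s).round(1).tolist() for p in((145,235),(160,235))])
A,B=wray((164,168),70,s),wray((176,263),70,s);print("half line mid",(A+B)/2)
print(go(s,(572,148.5,150),10), go(s,(572,148.5,85),10))
```

```text
plug top [[586.5, 60.4, 110.0], [584.3, 72.8, 110.0], [588.7, 48.0, 110.0]]
tab top [572.3 147.7 110.5] [[571.3, 153.3, 110.5], [573.5, 141.4, 110.5]]
half line mid [571.85146291 146.57765121  70.        ]
(array([-0.0019, -0.0906,  0.0268]), array([ 0.0006, -0.0053, -0.0005])) (array([-0.0022, -0.0907,  0.0918]), array([ 0.0006, -0.0053, -0.0005]))
```

play_rows:
  deltas:
    - [[-0.001,-0.03,0],[0,-0.005,0],0.45]
    - [[0,-0.04,0],[0,0,0],0.45]
    - [[0,-0.02,0],[0,0,0],0.45]
    - [[0,0,0.02],[0,0,0],0.45]
    - [[0,0,0],[0,0,0],0.45]

```text
time: 11.22
tool_pos: [569.6, 148.1, 149.8]
tcp_rot: [179.9, 0.5, 9.9]
ft_force: [-0.7, 0.1, 0.2]
finger_gap: 47.1
```

Run:
```python
from h import *
s=r.sense();print(s["tool_pos"],s["tcp_rot"],s["finger_gap"],s["ft_force"]); print(go(s,(572.2,148.2,83),10))
```

```text
[569.59967203 148.14634913 149.7621497 ] [179.90812626   0.49382109   9.90303223] 47.13990136350381 [-0.66080785  0.05687098  0.18202337]
(array([0.0031, 0.0003, 0.0667]), array([ 0.0016,  0.0086, -0.0017]))
```

play_rows:
  deltas:
    - [[0.003,0,0.02],[0.0016,0.0086,0],0.45]
    - [[0,0,0.02],[0,0,0],0.45]
    - [[0,0,0.02],[0,0,0],0.45]
    - [[0,0,0],[0,0,0],0.45]
    - [[0,0,0],[0,0,0],0.45]

```text
time: 11.85
tool_pos: [572.8, 144.9, 86.1]
tcp_rot: [179.9, 0.1, 9.7]
ft_force: [0.0, -1.0, -0.2]
finger_gap: 47.2
```

Run:
```python
from h import *
s=r.sense();print(s["tool_pos"],s["tcp_rot"],s["finger_gap"],s["ft_force"]); print(go(s,(572.2,148.2,83),10))
```

```text
[572.77005773 144.903738    86.12965638] [1.79940449e+02 1.02429379e-01 9.69915610e+00] 47.21813982084173 [ 0.01159484 -1.01614942 -0.20947705]
(array([-0.    , -0.0033,  0.0031]), array([ 0.001 ,  0.0018, -0.0052]))
```

play_rows:
  deltas:
    - [[0,-0.0033,0.002],[0.001,0.002,-0.005],0.5]
    - [[0,0,0],[0,0,0],0.7]
    - [[0,0,0],[0,0,0],1]
    - [[0,0,0],[0,0,0],1]
    - [[0,0,0],[0,0,0],1]
    - [[0,0,0],[0,0,0],1]
    - [[0,0,0],[0,0,0],1]
    - [[0,0,0],[0,0,0],1]
  force: 70

```text
time: 12.85
tool_pos: [573.5, 148.9, 86.2]
tcp_rot: [-180.0, -0.2, 10.1]
ft_force: [0.3, -0.7, -0.3]
finger_gap: 10.7
```

Run:
```python
from h import *
s=r.sense();p=s["tool_pos"];print(p,s["tcp_rot"],s["finger_gap"],s["ft_force"]); a=np.radians(10)
print(go(s,(p[0]-35*np.sin(a),p[1]+35*np.cos(a),p[2]),10))
im=eyes.snapshot("wrist")[:,:,::-1]; cv2.imwrite("pics/w5.png",im)
```

```text
[573.45579539 148.93404161  86.2420543 ] [-179.99961622   -0.20952705   10.06052581] 10.745965127928221 [ 0.27777369 -0.71647567 -0.33195926]
(array([ 0.   , -0.035,  0.   ]), array([-0.    , -0.0037,  0.0011]))
```

View pics/w5.png

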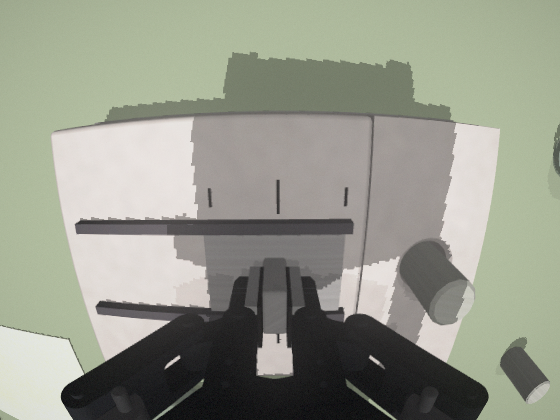

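The tab is gripped and the shutter is still shut: its trailing edge, near column 345, lines up with the shut line at (346,197).

play_rows:
  deltas:
    - [[0,-0.008,0],[0,-0.003,0],1]
    - [[0,-0.009,0],[0,0,0],1]
    - [[0,-0.009,0],[0,0,0],1]
    - [[0,-0.007,0],[0,0,0],1]
    - [[0,0,0],[0,0,0],1]

```text
time: 13.52
tool_pos: [568.0, 178.3, 86.2]
tcp_rot: [179.5, 0.1, 10.0]
ft_force: [2.1, -7.7, -1.6]
finger_gap: 10.7
```

Run:
```python
from h import *
s=r.sense();p=s["tool_pos"];print(p,s["tcp_rot"],s["finger_gap"],s["ft_force"]); a=np.radians(10)
print(go(s,(573.5-35*np.sin(a),148.9+35*np.cos(a),86.2),10))
im=eyes.snapshot("wrist")[:,:,::-1]; cv2.imwrite("pics/w6.png",im)
cv2.imwrite("pics/c6.png",cv2.resize(im[160:360,200:420],None,fx=3,fy=3,interpolation=3))
```

```text
[568.00663881 178.28154044  86.21024052] [1.79510368e+02 6.09493838e-02 9.95704470e+00] 10.680198241067261 [ 2.08797911 -7.65087071 -1.56010552]
(array([ 0.0003, -0.0051, -0.    ]), array([ 0.0085,  0.0011, -0.0007]))
```

View pics/c6.png

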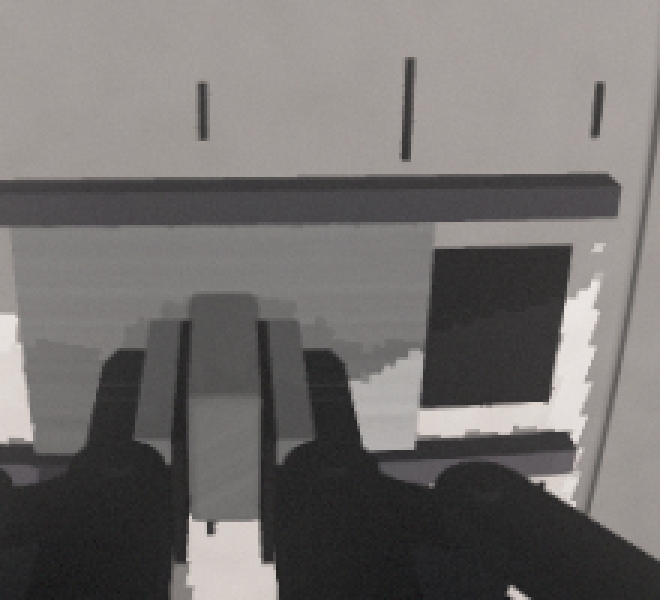

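The plate's trailing edge, crop (434,224) to (415,450), is still about 5 mm short of the long line. I'll move the rest.

play_rows:
  deltas:
    - [[0,-0.004,0],[0.0085,0.001,0],1]
    - [[0,-0.002,0],[0,0,0],1]
    - [[0,0,0],[0,0,0],1]

```text
time: 13.95
tool_pos: [567.6, 180.9, 86.2]
tcp_rot: [179.6, 0.0, 9.9]
ft_force: [0.9, -7.5, -0.5]
finger_gap: 10.5
```

```bash
cat > m.py <<'E'
from h import *
import sys
s=r.sense();p=s["tool_pos"];print(s["time"],p,s["tcp_rot"],s["finger_gap"],s["ft_force"]); a=np.radians(10)
print(go(s,(573.5-35*np.sin(a),148.9+35*np.cos(a),86.2),10))
im=eyes.snapshot("wrist")[:,:,::-1]; cv2.imwrite(f"pics/{sys.argv[1]}.png",im)
cv2.imwrite(f"pics/c{sys.argv[1]}.png",cv2.resize(im[160:360,200:420],None,fx=3,fy=3,interpolation=3))
E
python3 m.py w7
```

```text
13.95 [567.55629405 180.90988576  86.24008388] [1.79620451e+02 4.89613987e-02 9.90105391e+00] 10.461570138406755 [ 0.89797226 -7.54574082 -0.54982319]
(array([ 0.0003, -0.0024,  0.    ]), array([ 0.0066,  0.0009, -0.0017]))
```

play_rows:
  deltas:
    - [[0,-0.003,0],[0.0066,0.001,-0.0017],1]
    - [[0,-0.0015,0],[0.003,0,0],1]

```text
time: 14.25
tool_pos: [567.2, 182.8, 86.2]
tcp_rot: [179.9, 0.0, 10.0]
ft_force: [1.2, -9.1, -0.0]
finger_gap: 11.0
```

```bash
python3 m.py w8
```

```text
14.25 [567.18953531 182.82869935  86.20526069] [1.79893621e+02 3.13128807e-02 9.95402159e+00] 10.957117987542647 [ 1.17040552 -9.0834382  -0.02380467]
(array([ 0.0003, -0.0005,  0.    ]), array([ 0.0019,  0.0005, -0.0008]))
```

View pics/cw8.png

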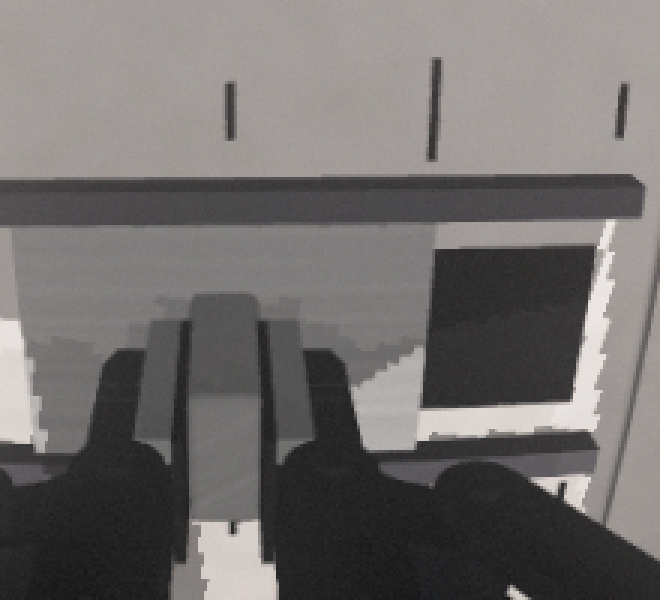

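The trailing edge, crop (435,226) to (417,448), now sits near the long line at (436,59) to (432,160). I'll project both with their true heights.

Run:
```python
from h import *
s=r.sense();print(s["tool_pos"],s["ft_force"])
a=np.radians(10);u=np.array([-np.sin(a),np.cos(a)])
f=lambda x,y,z:round(float(wray((200+x/3,160+y/3),z,s)[:2]@u),2)
print("edge",f(435,226,74.5),f(417,448,74.5),f(427,330,74.5))
print("half",f(436,59,70),f(432,160,70),"open",f(230,84,70),f(231,138,70),"shut",f(625,84,70),f(620,138,70), "edge z73", f(435,226,73))
```

```text
[567.18006819 182.84913003  86.20636485] [ 0.11740494 -8.6175364  -0.37612266]
edge 45.0 44.2 44.75
half 45.79 45.39 open 80.67 80.5 shut 10.39 10.15 edge z73 44.65
```

play_rows:
  deltas:
    - [[0,-0.002,0],[0.002,0,0],1]

```text
time: 14.42
tool_pos: [567.1, 183.5, 86.2]
tcp_rot: [179.9, 0.1, 9.9]
ft_force: [1.3, -9.1, -0.5]
finger_gap: 10.7
```

```bash
python3 m.py w9; python3 m.py w10
```

```text
14.425 [567.06268317 183.492689    86.19359721] [1.79865811e+02 5.12195247e-02 9.92304789e+00] 10.673587405586566 [ 1.26175724 -9.06126895 -0.50787025]
(array([ 0.0003,  0.0002, -0.    ]), array([ 0.0023,  0.0009, -0.0013]))
14.475 [567.02707343 183.61846105  86.21193726] [1.79868554e+02 5.10058578e-02 9.92823303e+00] 10.539950926197875 [ 0.6729952  -8.22861334  0.50443748]
(array([0.0003, 0.0003, 0.    ]), array([ 0.0023,  0.0009, -0.0013]))
```

```bash
python3 m.py w11
python3 - <<'E'
from h import *
s=r.sense();a=np.radians(10);u=np.array([-np.sin(a),np.cos(a)])
g=cv2.cvtColor(cv2.imread("pics/w11.png"),6).astype(float)
f=lambda x,y,z:round(float(wray((x,y),z,s)[:2]@u),2)
for y in(186,192,198,204):
    w=np.clip(g[y,335:360].max()-40-g[y,335:360],0,None);print("line",y,f(335+(w*np.arange(25)).sum()/w.sum(),y,70))
for y in(246,255,262,270,280,288):
    d=-np.diff(g[y,328:360]);i=d.argmax();print("edge",y,i+328.5,d[i],f(i+328.5,y,74.5))
print(s["time"],s["tool_pos"])
E
```

```text
14.525 [567.02631346 183.6393678   86.20789958] [1.79870958e+02 4.99865901e-02 9.93204874e+00] 10.58563249844041 [ 0.34589244 -7.97152946  0.25348148]
(array([0.0003, 0.0003, 0.    ]), array([ 0.0023,  0.0009, -0.0012]))
line 186 45.83
line 192 45.78
line 198 45.74
line 204 45.7
edge 246 344.5 52.0 45.53
edge 255 343.5 50.0 45.64
edge 262 342.5 41.0 45.84
edge 270 341.5 47.0 45.97
edge 280 341.5 72.0 45.4
edge 288 340.5 109.0 45.49
14.575 [567.03169623 183.59724749  86.20632297]
```

View pics/w11.png

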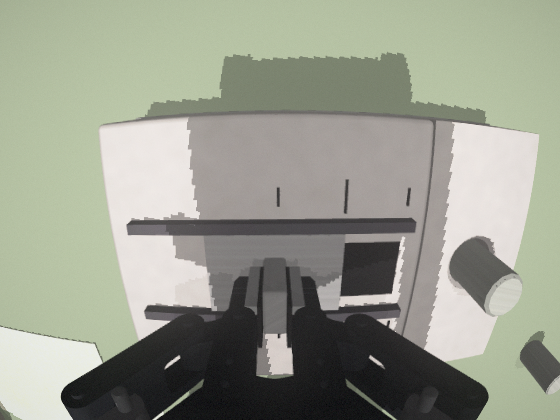

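The plate's edge (45.6 mm along the photometer's y) matches the long line (45.75 mm) and the pose is steady. The plug stands in the well at (485,275). Handing in.

```bash
python3 -c "
from bench import r
print(r.hand_in()); print(r.sense()['time'],r.sense()['tool_pos'])"
```

```text
the job is handed in; nothing more can be done
None
the job is handed in; nothing more can be done
```

The 28 mm (middle) plug is in the photometer's well and released, and the job is handed in with the shutter held at half travel.

- **Plug:** It went in while the shutter was shut. At full depth the tool was at 79.4 mm, where 79.5 mm was expected, with about 10 N of contact. From above, the top then matched a plug standing 40 mm out of the well.
- **Shutter:** I pinched the tab at 70 N and slid it open. In the last picture the trailing edge measured about 0.15 mm short of the long middle line, within a scatter of about 0.3 mm. The tool's own travel read about 0.3 mm past half. The spring force of about 8 to 9 N fits half travel (8.4 N), and the hold was steady at hand-in.
- **Limits:** It took about 14.6 s of the 67 s, and the largest wrist force I read was about 10 N. I did not touch the other plugs or the glassware, but took no final top view to confirm that.

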